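Clip the stool spindle

TASK

A swivel stool's spindle stands in the repair jig, its orange spring clip waiting in the slide in front of it. Take the red-handled tool with the two prongs, use its prongs to push the clip along the slide onto the spindle until it snaps fully home in the groove, then stand the tool upright on the bench, clear of the jig. Do not touch the clip with the gripper, and leave the blue-handled scraper where it is.

Things in the scene. Friction and masses are not known exactly. Their poses are not given: they have to be found in the camera images.
- fork: Pushing tool, 0.22 kg, stands on the bench: foot plate x -30..20, y +-28, 14 thick; upright red handle 24 (x) by 32 (y), z 14..85; two steel prongs, 9 wide, 14 thick, at y +-11.5, level with the foot, ends at x 75 (mm). Origin: underside, below the handle; x along the prongs, z up. Grip the handle firmly (80 N) across its +x and -x faces, about 50 above the underside, so it cannot twist.
- clip: Orange split spring clip, 60 g, 12 mm thick, flat on the slide 46-58 mm short of home. Origin: underside, on its bore axis; x out of its mouth to the spindle. Prongs press the heel's flat back, x -28, |y| 7..25 (4 deeper between). Jaws reach x 15, |y| 25. Meets the spindle 19 short of home, takes up to 15 N to spread (most 10 short); push all the way, till the bore's back bears on the spindle.
- groove (a point): Groove of the fixed steel spindle: on its axis, on the slide's top, 20 mm above the bench. x: push direction, z up. Spindle 20 thick, head 28 thick 14.5..21.5 above, stub to 29.5. Plywood jig x -140..50, |y| 55; slide flat from x -125. Two dark rails 12 high, x -80..-18, inner faces y +-27.5, guide the clip; prongs (32 over both) fit between, the fork's foot (56) stays behind the rails.
- scraper: A look-alike, not to be moved: same foot and handle as the fork's but the handle blue, and one flat blade, 50 to 56 mm wide, ending at x 66 mm, in place of the prongs. Origin on the underside below the handle; x along the blade, z up.
Not all that is in view belongs to the job. Leave any green or purple look-alike of the fork alone.

How it is judged (in metres and radians):
On the way, in this order (a step that is already met when the one before it is completed fails the run):
1. the red-handled fork is lifted clear of the bench (height (world z) of fork above 0.015 m), for 0.1 s.
2. the fork presses on the clip (contact force between fork and clip above 1 N).
3. the clip is snapped home on the spindle (horizontal distance between clip and groove below 0.004 m and z of clip in the frame of groove below 0.005 m and angle between clip's own z axis and vertical below 0.12 rad), for 0.2 s.
At the end, for the whole second after the job is handed in: The clip lies flat on the slide (within 7 degrees and 5 mm in height) with its bore axis within 4 mm of the spindle's axis; the fork stands upright (within 8 degrees) on the bench itself (underside within 8 mm of it), and both are at rest (all of step 3 and angle between fork's own z axis and vertical below 0.15 rad and height (world z) of fork below 0.008 m and linear speed of each of fork, clip below 0.03 m/s); the robot touches nothing.
It fails at once if the gripper or arm touches the clip (contact force between any of the fingers, the arm and clip above 0.5 N).
It fails at once if the scraper is moved by more than 30 mm (distance of scraper from where it was at the start of the episode above 0.03 m).
It also fails if it takes over 54 s, if anything falls off the work surface, if the arm or the gripper's body presses on something with over 40 N, if the wrist force passes 120 N, or if a joint passes its speed limit or range.

ROBOT

A 6-joint arm with a two-finger parallel gripper is mounted at the origin on the work surface. World frame = base frame: x ahead of the robot, y to its left, z up, the work surface at z = 0. Lengths are in m, angles in degrees, forces in N, time in s.
With the tool pointing down it reaches from about 0.3 to 0.875 m from the base axis. Payload 6.4 kg.
Tool frame: the origin (TCP) lies midway between the tips of the shut fingers; the grasp point (between the pads) lies 19 mm behind it; z points along the fingers, y is the direction in which the jaws open and shut (so a half turn about z gives the same grasp; the last joint's range is limited). The gripper opens to 85 mm and grips with 20 to 120 N. Pads are 22 mm wide; open, the fingers measure 114 mm over their backs; the gripper's body (76 mm by 85 mm) begins 54 mm behind the grasp point. The pads swing forward as they close: fully open they stand 13 mm farther back than shut.
Start: joints at [-77.768, 10.359, 92.074, -0, 77.567, -11.82], TCP at [0.234, -0.525, 0.231] pointing down, gripper open.
Joint ranges: [-171.53, 171.53], [-51.25, 118.39], [17.06, 147.69], [-65.23, 245.23], [0, 150.52], [-178.68, 178.68]. Speed limits (degrees/s): [147.25, 147.25, 172.46, 180, 180, 180].

INTERFACE

Orientations are given as [roll, pitch, yaw] about the fixed x, y, z axes, in that order (R = Rz(yaw) Ry(pitch) Rx(roll)).
In Python, from rig import get_state, read_camera, sign_off gives the robot as it stands. The module is installed in compiled form; this text tells all that it offers.
- The arm moves only by the shell command python3 -m inch 'ROWS' [FORCE]. ROWS is JSON, a list of rows, each a list of 3 entries, a list of its own where there are three numbers: the shift along the world's x, y, z in cm, then the turn about the world's z in rad, then the closure, from -1 (fully open) to 1 (shut). In form: [[[x, y, z], spin, fingers], ...]. A call has 1 to 10 rows; each row shifts and turns the commanded pose from where the row before left it; what a row does not reach is not made up. A row lasts 1/12 s, in which the tool goes at most 41.7 mm and 7.16 degrees, less where a joint would pass 70% of its speed; a pose out of reach is approached as far as the arm can. A call is refused whole if a number of a shift passes 4.17 or a number of a turn 0.125, either way. A call with a gripper value outside its range is refused whole. The fingers move at their own pace and stop on an object; FORCE is the grip in N (left out, the last holds). Time passes only in rows, so rows that do not move let the fingers close. It gives the time, the measured TCP pose, the force and the opening at its end, in the units of the state.
- get_state(): the state, without advancing time (a new reading comes with each control period).
- read_camera(name): name is "scene" or "top" or "wrist"; returns a dict with "pixels" (400x640x3 uint8, red, green, blue), "K" (3x3 intrinsics, pixels), "R" (3x3) and "t" (3): a world point X has camera coordinates R X + t. Camera axes: x right, y down, z forward; pixel columns grow to the right and rows downward; lengths in m; the calibration is good to about 2 mm. The wrist camera is an equidistant fisheye: a pixel r from the principal point sees the ray r / f radians off the axis. A picture is of the moment at which its call begins. There is no depth.
- sign_off(): hands the job in, once; it reports no verdict.
The state is a dict: "t": time; "joint_pos": joint angles; "qd": joint speeds; "effort": joint torques, N m; "eef_pos": TCP position; "ee_rot": TCP orientation; "force": force on the tool from outside, world axes, zero at the start; "moment": the same for the moment, N m; "grip_width": finger opening in m.
Only numpy, scipy, OpenCV 4.12 (cv2) and the standard library are available. Lean on these libraries where they do the work, as an engineer would, in place of code of your own. Each camera call takes 0.05 s, during which the arm holds its last target.

## Working session

There is one attempt and no reset: what is moved stays moved. The work goes in short steps, Python scripts to look and compute and a shell command to move; the robot and the scene stay as the last step left them, time stands still between calls to the robot, and variables do not carry over. Pictures are saved under pics/ and viewed, and the job is handed in when it is done.

```bash
mkdir -p pics; python3 - <<'E'
from rig import *
import cv2
s=get_state();print(s)
for n in("scene","top","wrist"):
    c=read_camera(n);cv2.imwrite(f"pics/{n}0.png",c["pixels"][:,:,::-1]);print(n,c["K"],c["R"],c["t"])
E
```

```text
{'t': 0.0, 'joint_pos': array([-7.77680149e+01,  1.04038621e+01,  9.21311500e+01, -1.71738128e-03,
        7.75684097e+01, -1.18216769e+01]), 'qd': array([-0.04432237, -0.06177028, -0.04372187, -0.16502724, -0.02135316,
        0.10920374]), 'effort': array([ 1.10737470e-03, -4.44865680e+01, -3.51334584e+01, -7.17847934e-05,
        9.05827823e-03, -3.33964429e-06]), 'eef_pos': array([ 0.23423782, -0.5245161 ,  0.23036911]), 'ee_rot': array([-1.79898428e+02, -1.95467579e-02,  2.40540160e+01]), 'force': array([0.98637376, 0.67214904, 0.19574899]), 'moment': array([-0.04194684, -0.01138578, -0.03039058]), 'grip_width': 0.08535764420280148}
scene [[414.07923197   0.         324.19730051]
 [  0.         414.07923197 207.24389827]
 [  0.           0.           1.        ]] [[-0.65264412  0.75742125  0.01920144]
 [ 0.49324668  0.44397796 -0.74805834]
 [-0.5751203  -0.47874484 -0.66335512]] [ 0.4154553  -0.26728518  1.1413925 ]
top [[414.80925461   0.         319.43152691]
 [  0.         414.80925461 195.74129234]
 [  0.           0.           1.        ]] [[-0.00871977 -0.99858586 -0.05244273]
 [-0.98265755  0.0182715  -0.18452721]
 [ 0.18522447  0.04992421 -0.98142726]] [0.00402806 0.58743621 0.68107994]
wrist [[309.70691629   0.         317.36804447]
 [  0.         309.70691629 204.3028645 ]
 [  0.           0.           1.        ]] [[ 0.40819581 -0.91289359 -0.0012117 ]
 [-0.87297812 -0.39073532  0.29195054]
 [-0.26699323 -0.1181152  -0.95643265]] [-0.57387613 -0.03983033  0.37847299]
```

View pics/scene0.png

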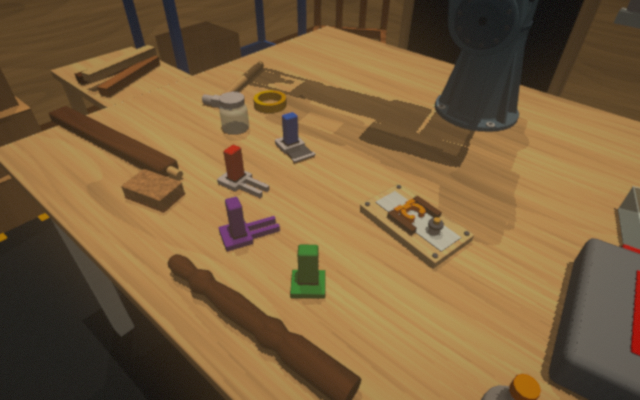

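View pics/top0.png

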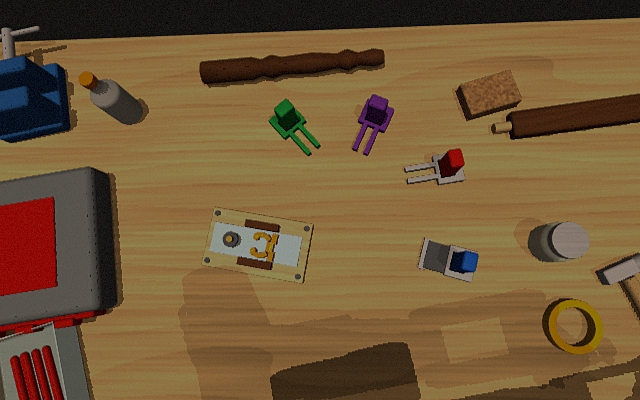

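View pics/wrist0.png

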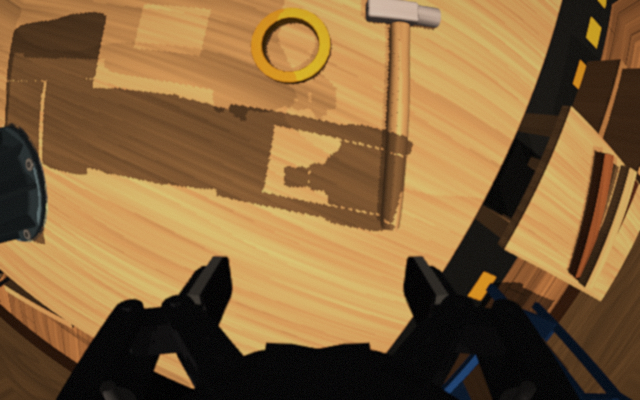

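The top view shows the red fork at about (455,160), prongs pointing left. The clip is at (263,245), the spindle at (232,239), and the blue scraper at (460,260). I'll zoom in to measure these.

```bash
cat > h.py <<'E'
import numpy as np,cv2
from rig import *
def ray(c,u,v,z):
    K,R,t=np.array(c["K"]),np.array(c["R"]),np.array(c["t"])
    o=-R.T@t; d=R.T@np.linalg.inv(K)@np.array([u,v,1.]); return o+d*(z-o[2])/d[2]
def proj(c,X):
    p=np.array(c["R"])@np.array(X)+np.array(c["t"]);p=np.array(c["K"])@p;return p[:2]/p[2]
def crop(c,u0,v0,u1,v1,s,f):
    im=c["pixels"][v0:v1,u0:u1,::-1];cv2.imwrite(f,cv2.resize(im,None,fx=s,fy=s,interpolation=cv2.INTER_CUBIC))
E
python3 - <<'E'
from h import *
c=read_camera("top")
crop(c,395,140,475,190,10,"pics/fk.png");crop(c,195,200,320,290,6,"pics/jig.png")
print(proj(c,[.5,0,0]))
E
```

```text
[319.25361816 247.26857178]
```

View pics/fk.png

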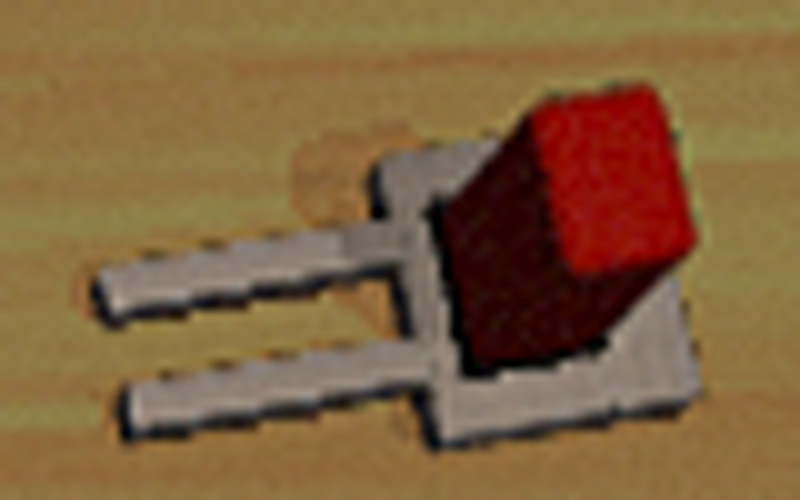

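View pics/jig.png

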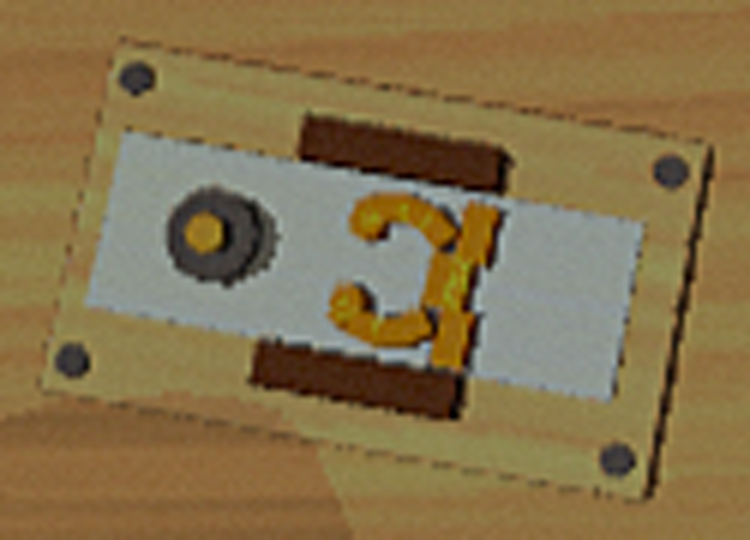

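```bash
python3 - <<'E'
from h import *
c=read_camera("top")
f=lambda P,z,o,s:np.array([ray(c,o[0]+(u+.5)/s-.5,o[1]+(v+.5)/s-.5,z) for u,v in P])
def fit(model,W):  # 2D rigid
    m=np.array(model,float)/1000;W=W[:,:2];a=m-m.mean(0);b=W-W.mean(0)
    th=np.arctan2((a[:,0]*b[:,1]-a[:,1]*b[:,0]).sum(),(a*b).sum());R=np.array([[np.cos(th),-np.sin(th)],[np.sin(th),np.cos(th)]])
    t=W.mean(0)-R@m.mean(0);print("deg",np.degrees(th),"rad",th,"t",t*1000,"res",((m@R.T+t-W)*1000).round(1).tolist());return th,t,R
print("fork")
red=f([(535,105),(655,85),(693,240),(573,275)],.085,(395,140),10)
pr=f([(105,275),(112,318),(127,390),(133,435)],.014,(395,140),10)
ft=f([(375,165),(435,445),(697,395)],.014,(395,140),10)
# image up=+x world, left=+y ; fork x ~ +y ; fork +y ~ -x (down)
fit([(12,-16),(-12,-16),(-12,16),(12,16)],red)
fit([(75,-16),(75,-7),(75,7),(75,16),(20,-28),(20,28),(-30,28)],np.vstack([pr,ft]))
fit([(12,-16),(-12,-16),(-12,16),(12,16)]+[(75,-16),(75,-7),(75,7),(75,16),(20,-28),(20,28),(-30,28)],np.vstack([red,pr,ft]))
print("jig")
J=f([(120,40),(712,145),(650,497),(42,390)],.02,(195,200),6)
th,t,R=fit([(50,-55),(-140,-55),(-140,55),(50,55)],J)
st=f([(205,232)],.0495,(195,200),6);hd=f([(213,233)],.0415,(195,200),6);print("stub,head",st*1000,hd*1000)
# clip heel back ends, front tips
C=f([(500,207),(466,370)],.032,(195,200),6)
print("clip back in jig",((C[:,:2]-t)@R*1000))
C=f([(375,190),(335,345),(440,345),(435,372)],.032,(195,200),6)
print(((C[:,:2]-t)@R*1000))
E
```

```text
fork
deg 99.86910512901554 rad 1.7430447055216776 t [ 644.17381103 -238.41701688] res [[0.9, 2.2], [1.9, -1.1], [-2.2, -2.2], [-0.6, 1.1]]
deg 99.17191465678357 rad 1.7308764362676956 t [ 643.63661554 -238.69419964] res [[0.5, 1.3], [-0.0, 0.7], [0.0, 0.6], [-0.3, -0.1], [0.9, 0.2], [-0.3, -0.9], [-0.8, -1.8]]
deg 99.41940549515125 rad 1.7351959662657326 t [ 643.95031684 -238.56289186] res [[0.8, 1.9], [1.6, -1.4], [-2.5, -2.2], [-0.8, 1.1], [0.5, 1.4], [-0.1, 0.9], [0.0, 0.7], [-0.2, -0.1], [1.1, 0.4], [-0.1, -0.9], [-0.4, -1.8]]
jig
deg 79.48630533524565 rad 1.3872977383455716 t [514.64024581 156.30443525] res [[0.2, 0.5], [1.3, -1.0], [-1.4, -0.1], [-0.1, 0.6]]
stub,head [[514.72004451 158.004597    49.5       ]] [[515.08904497 157.75895085  41.5       ]]
clip back in jig [[-80.4853522  -23.02488563]
 [-79.77102177  26.38347218]]
[[-41.96960426 -21.63929943]
 [-39.41961763  25.93674281]
 [-70.62827675  20.4921777 ]
 [-70.71542779  28.56625325]]
```

Fitted poses:

| Object | Position (mm) | Yaw |
|---|---|---|
| Fork | (644, -238.6) | about 99.4° |
| Groove | (514.8, 157) | about 79.5° |

The clip's back is at jig x of about -80. Next I'll move above the fork with the tool yaw at 9.4°.

```bash
python3 -m inch '[[[2,1.4,0],-0.05,-1],[[3,2,0],-0.05,-1],[[3,2,0],-0.05,-1],[[3,2,0],-0.05,-1],[[3,2,0],-0.055,-1],[[3,2,0],0,-1],[[3,2,0],0,-1],[[3,2,0],0,-1],[[3,2,0],0,-1],[[3,2,0],0,-1]]' 80
python3 -m inch '[[[3,2.2,-1],0,-1],[[3,2.2,-1],0,-1],[[3,2.2,-1],0,-1],[[2,1.6,-1],0,-1],[[1,1,-1],0,-1],[[0,0,0],0,-1],[[0,0,0],0,-1],[[0,0,0],0,-1]]'
```

```text
t: 1.08
eef_pos: [0.5256, -0.3298, 0.2312]
ee_rot: [-180.0, 0.0, 9.4]
force: [-0.3, -0.3, 0.4]
grip_width: 0.0857
t: 1.75
eef_pos: [0.6436, -0.2402, 0.1815]
ee_rot: [180.0, 0.0, 9.4]
force: [0.2, -0.1, 0.4]
grip_width: 0.0857
```

```bash
python3 - <<'E'
from h import *
c=read_camera("wrist");cv2.imwrite("pics/w1.png",c["pixels"][:,:,::-1])
K,R,t=[np.array(c[k]) for k in "KRt"]
m=cv2.inRange(cv2.cvtColor(c["pixels"],cv2.COLOR_RGB2HSV),(0,170,60),(8,255,255))
n,l,s,ce=cv2.connectedComponentsWithStats(m);print([(s[i].tolist(),ce[i].round(1).tolist()) for i in range(1,n) if s[i,4]>60])
c=read_camera("scene");crop(c,200,120,300,220,6,"pics/s1.png")
E
```

```text
[([302, 182, 28, 38, 984], [315.7, 200.7])]
```

View pics/w1.png

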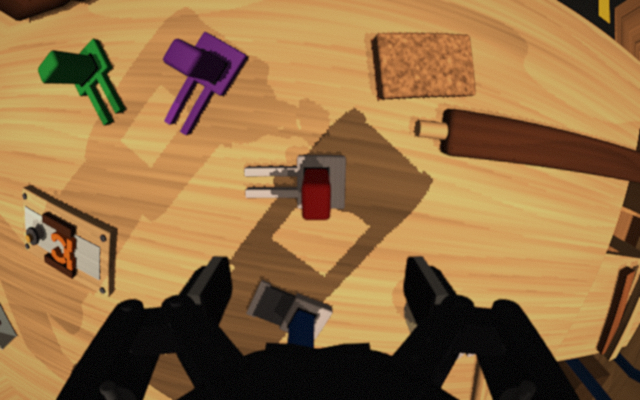

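View pics/s1.png

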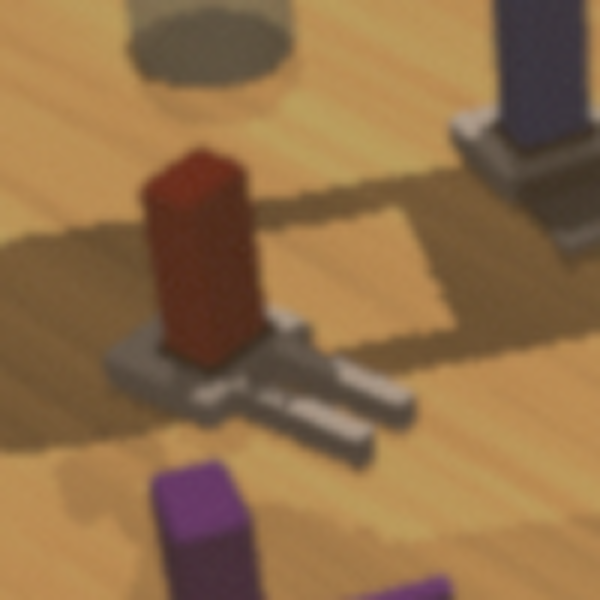

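```bash
cat >> h.py <<'E'
def wray(c,u,v,z):
    K,R,t=[np.array(c[k]) for k in "KRt"];d=np.array([(u-K[0,2])/K[0,0],(v-K[1,2])/K[1,1]]);r=np.hypot(*d)
    d=np.array([*(np.sinc(r/np.pi)*d),np.cos(r)]);o=-R.T@t;d=R.T@d;return o+d*(z-o[2])/d[2]
E
python3 - <<'E'
from h import *
c=read_camera("wrist");crop(c,235,145,355,225,6,"pics/w2.png")
E
```

```text
(no output)
```

View pics/w2.png

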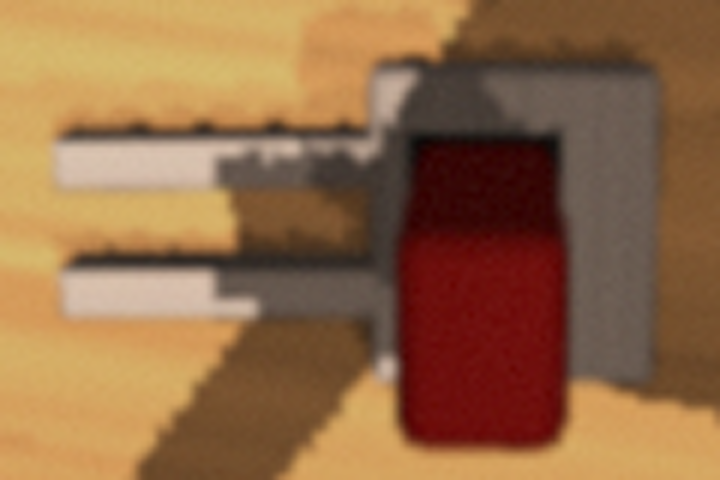

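```bash
python3 - <<'E'
from h import *
c=read_camera("wrist")
g=lambda u,v,z:(wray(c,235+(u+.5)/6-.5,145+(v+.5)/6-.5,z)*1000).round(1)
for p in [(400,235),(565,235),(565,445),(400,445)]: print("red",g(*p,.085))
print("c",g(483,340,.085))
for p in [(55,140),(55,188),(62,268),(62,316),(372,68),(655,68),(655,380)]: print(g(*p,.014))
a,b=g(655,68,.014),g(372,68,.014);print(np.degrees(np.arctan2(*(b-a)[[1,0]])))
print("foot c", g(655,68,.014),g(372,380,.014))
E
```

```text
red [ 658.2 -225.6   85. ]
red [ 661.7 -247.2   85. ]
red [ 632.7 -252.3   85. ]
red [ 629. -230.   85.]
c [ 645.6 -238.8   85. ]
[ 648.6 -163.    14. ]
[ 640.1 -163.9   14. ]
[ 626.  -166.7   14. ]
[ 617.3 -167.6   14. ]
[ 669.1 -215.6   14. ]
[ 676.9 -262.7   14. ]
[ 622.7 -272.8   14. ]
99.40313237421265
foot c [ 676.9 -262.7   14. ] [ 614.6 -223.7   14. ]
```

The wrist view agrees with the fit: centre (645, -239), yaw 99.4°. Going down now.

```bash
python3 -m inch '[[[0.13,0.12,0],0,-1],[[0,0,-2],0,-1],[[0,0,-2.5],0,-1],[[0,0,-2.5],0,-1],[[0,0,-2.5],0,-1],[[0,0,-2.5],0,-1],[[0,0,-2],0,-1],[[0,0,-1],0,-1],[[0,0,0],0,-1],[[0,0,0],0,-1]]'
python3 -m inch '[[[0,0,0],0,0],[[0,0,0],0,0.5],[[0,0,0],0,1],[[0,0,0],0,1],[[0,0,0],0,1],[[0,0,0],0,1],[[0,0,0],0,1],[[0,0,0],0,1],[[0,0,0],0,1],[[0,0,0],0,1]]' 80
```

```text
t: 2.78
eef_pos: [0.6457, -0.2381, 0.0316]
ee_rot: [-180.0, 0.0, 9.4]
force: [-0.2, 0.0, -0.4]
grip_width: 0.0857
t: 3.62
eef_pos: [0.6463, -0.2383, 0.0322]
ee_rot: [179.9, -0.1, 9.4]
force: [0.0, 0.7, 6.1]
grip_width: 0.0232
```

```bash
python3 -m inch '[[[0,0,1],0,1],[[0,0,2],0,1],[[0,0,2],0,1],[[0,0,2],0,1],[[0,0,1],0,1],[[0,0,0],0,1],[[0,0,0],0,1],[[0,0,0],0,1]]'
python3 - <<'E'
from h import *
c=read_camera("scene");crop(c,180,80,320,200,5,"pics/s2.png")
c=read_camera("wrist");crop(c,200,120,400,270,4,"pics/w3.png")
E
```

```text
t: 4.28
eef_pos: [0.6446, -0.2373, 0.1095]
ee_rot: [-179.9, 0.1, 9.4]
force: [-0.4, 0.3, -2.7]
grip_width: 0.0234
```

View pics/s2.png

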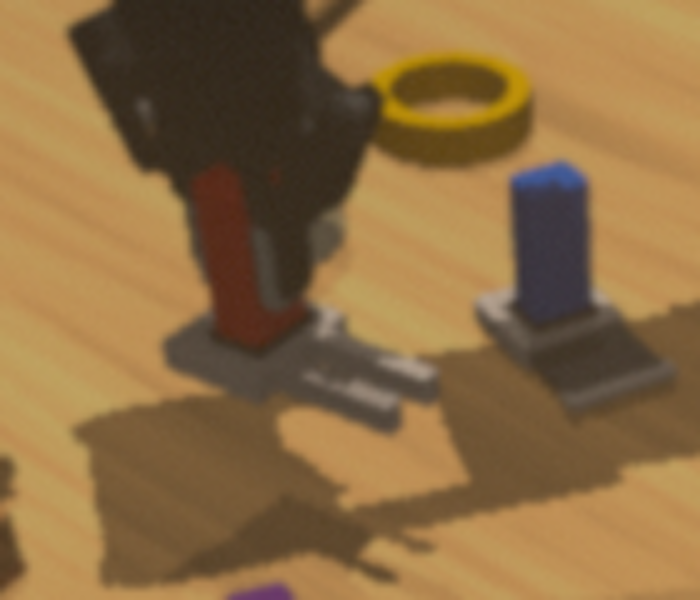

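View pics/w3.png

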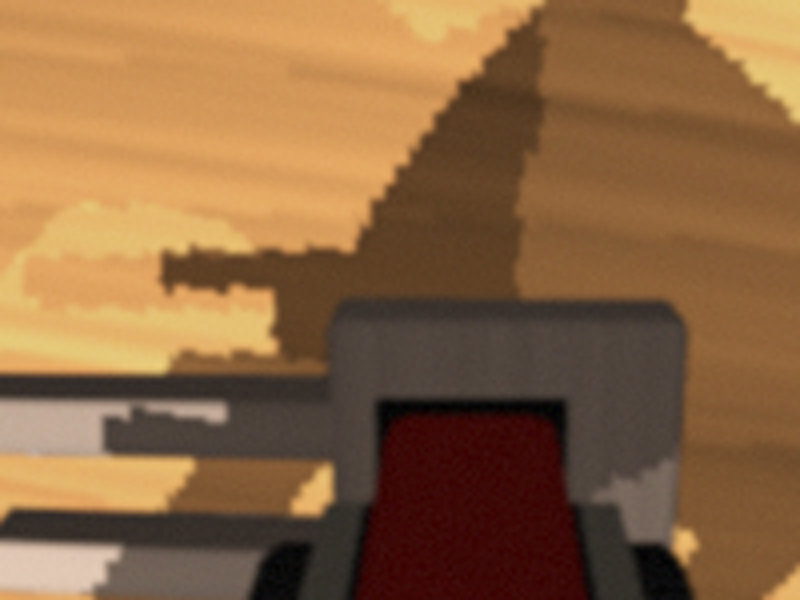

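The fork is held level. Next I move it behind the jig and turn it to the jig's direction, with the origin at jig x = -175.

```bash
python3 -m inch '[[[-1,1.4,0],-0.03,1],[[-1.7,2.3,0],-0.04,1],[[-1.8,2.5,0],-0.04,1],[[-1.8,2.5,0],-0.04,1],[[-1.8,2.5,0],-0.04,1],[[-1.8,2.5,0],-0.04,1],[[-1.8,2.5,0],-0.04,1],[[-1.8,2.5,0],-0.04,1],[[-1.7,2.2,0],-0.037,1],[[-1,1.4,0],0,1]]'
python3 -m inch '[[[0,0,-1],0,1],[[0,0,-1],0,1],[[0,0,-1],0,1],[[0,0,-1],0,1],[[0,0,0],0,1],[[0,0,0],0,1],[[0,0,0],0,1]]'
python3 - <<'E'
from h import *
c=read_camera("top");crop(c,190,180,350,290,5,"pics/t3.png")
c=read_camera("wrist");cv2.imwrite("pics/w4.png",c["pixels"][:,:,::-1])
E
```

```text
t: 5.22
eef_pos: [0.4807, -0.0125, 0.1099]
ee_rot: [-180.0, 0.2, -10.5]
force: [0.3, 0.0, -2.7]
grip_width: 0.0232
t: 5.8
eef_pos: [0.4839, -0.0154, 0.0711]
ee_rot: [-180.0, 0.0, -10.5]
force: [-0.4, 0.2, -3.2]
grip_width: 0.0232
```

View pics/t3.png

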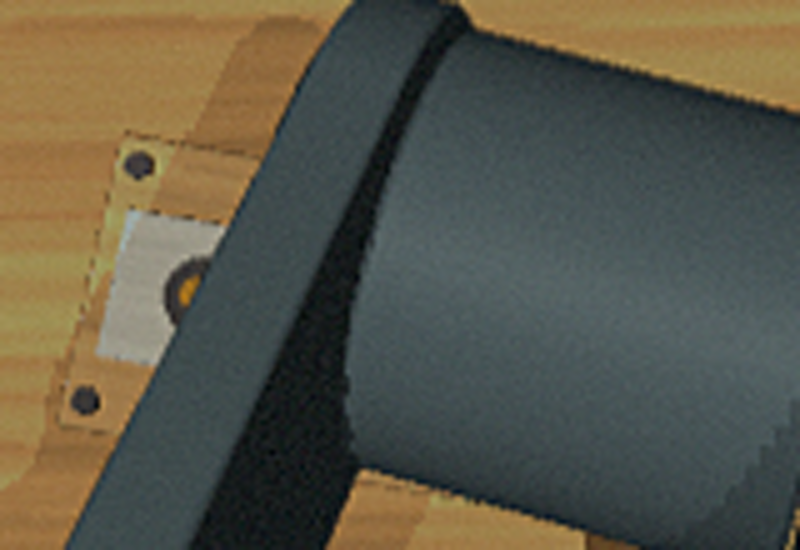

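View pics/w4.png

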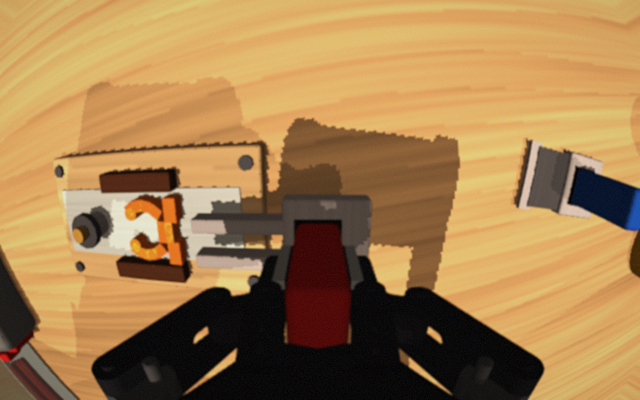

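```bash
python3 - <<'E'
from h import *
c=read_camera("wrist");crop(c,45,135,245,285,4,"pics/w5.png")
E
```

```text
(no output)
```

View pics/w5.png

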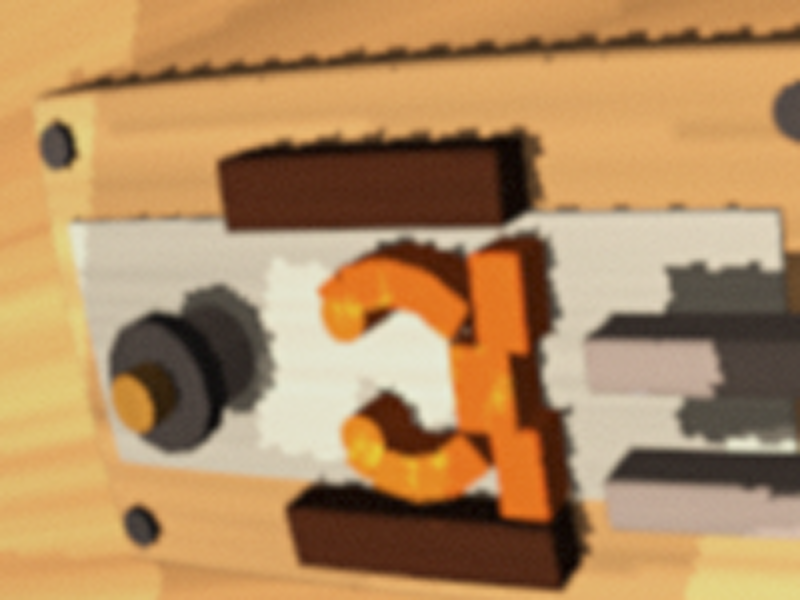

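```bash
python3 - <<'E'
from h import *
c=read_camera("wrist");s=get_state();zf=s["eef_pos"][2]-.0317
th=np.radians(79.49);R=np.array([[np.cos(th),-np.sin(th)],[np.sin(th),np.cos(th)]]);t=np.array([.5148,.1572])
g=lambda u,v,z:((wray(c,45+(u+.5)/4-.5,135+(v+.5)/4-.5,z)[:2]-t)@R*1000).round(1)
print("clip back",g(528,352,.032),g(552,520,.032),g(522,250,.032),g(514,352,.032))
print("rail",g(500,140,.032),g(505,220,.032),g(220,160,.032),g(560,588,.032),g(300,565,.032))
print("spindle stub",g(132,400,.0495))
print("prongs",g(587,340,zf+.014),g(592,388,zf+.014),g(607,480,zf+.014),g(612,527,zf+.014))
print("tcp",(s["eef_pos"][:2]-t)@R*1000)
E
```

```text
clip back [-80.9  -5.5] [-80.   26.4] [-82.3 -23.4] [-78.1  -5.5]
rail [-80.4 -41.8] [-79.8 -28.5] [-19.3 -40.6] [-78.8  40.7] [-18.2  41.3]
spindle stub [-0.2 -0.4]
prongs [-102.5  -15.9] [-102.2   -8.3] [-102.4    6.8] [-101.9   14.9]
tcp [-175.02913388   -1.29998691]
```

Prongs are centred to within 1 mm and parallel to the slide. The clip's back is at jig x of about -81. I'll lower the fork and push.

```bash
python3 -m inch '[[[0,0,-0.8],0,1],[[0,0,-0.6],0,1],[[0,0,-0.35],0,1],[[0,0,0],0,1],[[0,0,0],0,1],[[0,0,0],0,1]]'
python3 -m inch '[[[0.1,0.5,0],0,1],[[0.1,0.5,0],0,1],[[0.09,0.5,0],0,1],[[0.09,0.5,0],0,1],[[0.09,0.5,0],0,1],[[0.09,0.5,0],0,1],[[0,0,0],0,1]]'
```

```text
t: 6.5
eef_pos: [0.4837, -0.0149, 0.0537]
ee_rot: [180.0, 0.0, -10.4]
force: [0.4, -0.3, -2.0]
grip_width: 0.0228
t: 7.08
eef_pos: [0.4894, 0.0162, 0.0538]
ee_rot: [-180.0, -0.0, -10.4]
force: [-0.1, -0.1, -2.2]
grip_width: 0.0231
```

```bash
python3 -m inch '[[[0.09,0.5,0],0,1],[[0.09,0.5,0],0,1],[[0.09,0.5,0],0,1],[[0.06,0.3,0],0,1],[[0,0,0],0,1]]'
python3 -m inch '[[[0.05,0.3,0],0,1],[[0.05,0.3,0],0,1],[[0.05,0.3,0],0,1],[[0.05,0.3,0],0,1],[[0,0,0],0,1],[[0,0,0],0,1]]'
python3 - <<'E'
from h import *
s=get_state();t=np.array([.5148,.1572]);th=np.radians(79.49);print((s["eef_pos"][:2]-t)@[np.cos(th),np.sin(th)]*1000,(s["eef_pos"][:2]-t)@[-np.sin(th),np.cos(th)]*1000)
c=read_camera("wrist");crop(c,45,135,245,285,4,"pics/w6.png")
E
```

```text
t: 7.5
eef_pos: [0.4926, 0.0338, 0.0538]
ee_rot: [-180.0, 0.0, -10.4]
force: [-0.0, 0.3, -3.0]
grip_width: 0.0231
t: 8.0
eef_pos: [0.4953, 0.0427, 0.0543]
ee_rot: [179.8, -0.1, -10.4]
force: [-0.7, -11.8, -1.4]
grip_width: 0.0232
-116.15412842972994 -1.762224375068377
```

View pics/w6.png

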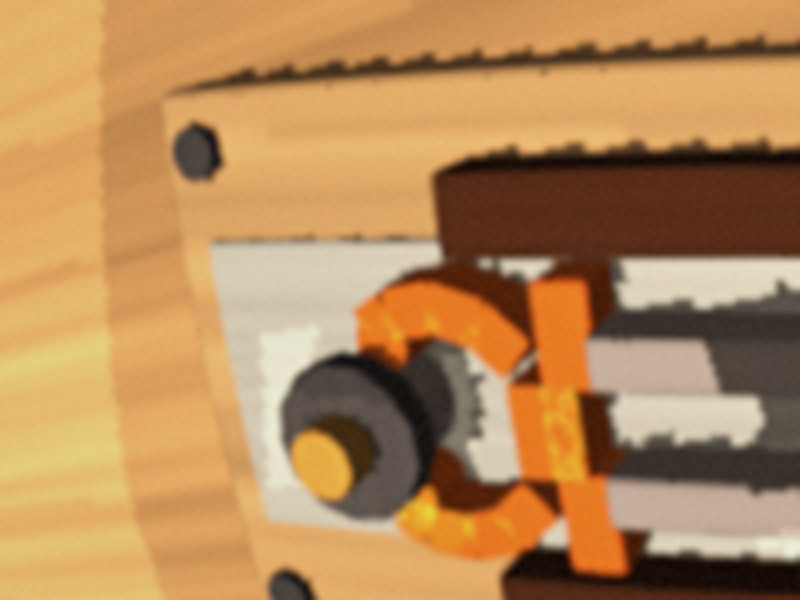

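The clip's jaws are now on the spindle and spreading, at about 12 N. I'll keep pushing.

```bash
python3 -m inch '[[[0.05,0.3,0],0,1],[[0.05,0.3,0],0,1],[[0,0,0],0,1]]'
python3 -m inch '[[[0.05,0.25,0],0,1],[[0.05,0.25,0],0,1],[[0,0,0],0,1],[[0,0,0],0,1]]'
python3 - <<'E'
from h import *
s=get_state();t=np.array([.5148,.1572]);th=np.radians(79.49);print((s["eef_pos"][:2]-t)@[np.cos(th),np.sin(th)]*1000,(s["eef_pos"][:2]-t)@[-np.sin(th),np.cos(th)]*1000)
c=read_camera("wrist");crop(c,45,135,245,285,4,"pics/w7.png")
E
```

```text
t: 8.3
eef_pos: [0.4964, 0.0497, 0.0542]
ee_rot: [179.9, -0.1, -10.5]
force: [0.5, -5.7, -3.0]
grip_width: 0.0235
t: 8.63
eef_pos: [0.4963, 0.0566, 0.0537]
ee_rot: [-180.0, 0.0, -10.4]
force: [0.3, 0.3, -3.2]
grip_width: 0.0232
-102.28658342057761 -0.20474116753230504
```

View pics/w7.png

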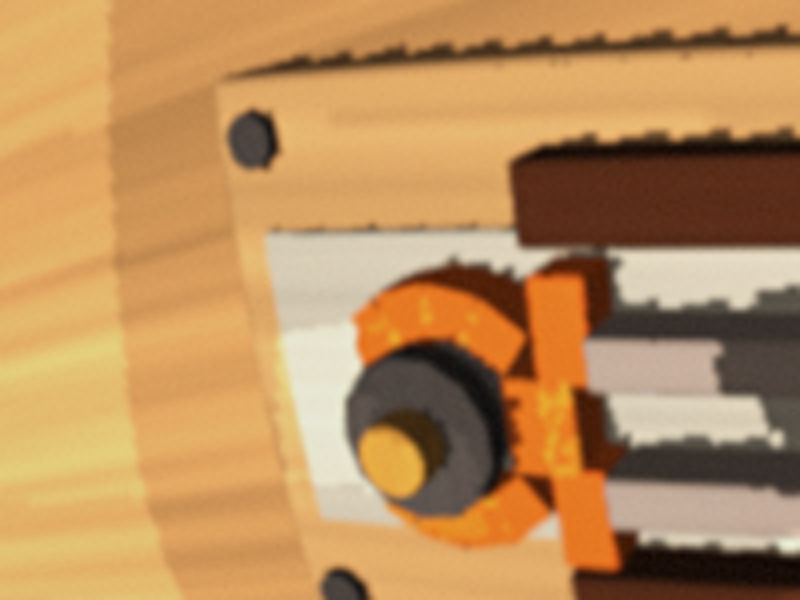

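The force dropped to zero, so the clip has snapped. I'll press gently until it bears on the spindle.

```bash
python3 -m inch '[[[0.03,0.15,0],0,1],[[0,0,0],0,1]]'
python3 -m inch '[[[0.03,0.15,0],0,1],[[0,0,0],0,1]]'; python3 -m inch '[[[0.03,0.15,0],0,1],[[0,0,0],0,1],[[0,0,0],0,1]]'
```

```text
t: 8.85
eef_pos: [0.4968, 0.0579, 0.0537]
ee_rot: [-180.0, 0.0, -10.4]
force: [-0.7, -0.3, -1.8]
grip_width: 0.0233
t: 9.02
eef_pos: [0.4971, 0.0591, 0.0538]
ee_rot: [180.0, 0.0, -10.4]
force: [-0.0, -1.3, -2.5]
grip_width: 0.0231
t: 9.27
eef_pos: [0.4973, 0.0594, 0.0539]
ee_rot: [179.9, 0.0, -10.4]
force: [-1.6, -6.9, -0.5]
grip_width: 0.0232
```

```bash
python3 -m inch '[[[0.04,0.25,0],0,1],[[0,0,0],0,1],[[0,0,0],0,1],[[0,0,0],0,1]]'
python3 - <<'E'
from h import *
c=read_camera("wrist");crop(c,45,135,245,285,4,"pics/w8.png")
c=read_camera("scene");crop(c,340,160,500,280,5,"pics/s8.png")
E
```

```text
t: 9.6
eef_pos: [0.4976, 0.0598, 0.0543]
ee_rot: [179.7, 0.0, -10.4]
force: [-4.4, -17.0, 3.7]
grip_width: 0.0231
```

View pics/w8.png

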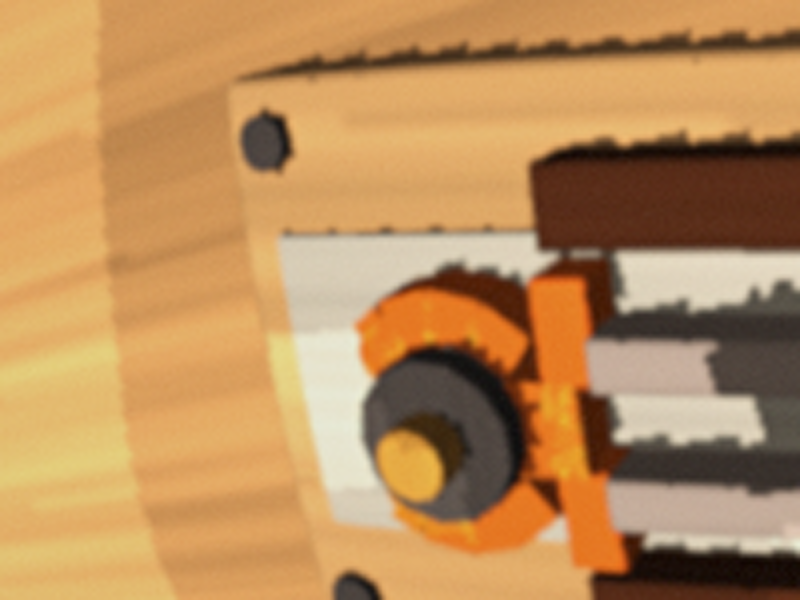

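View pics/s8.png

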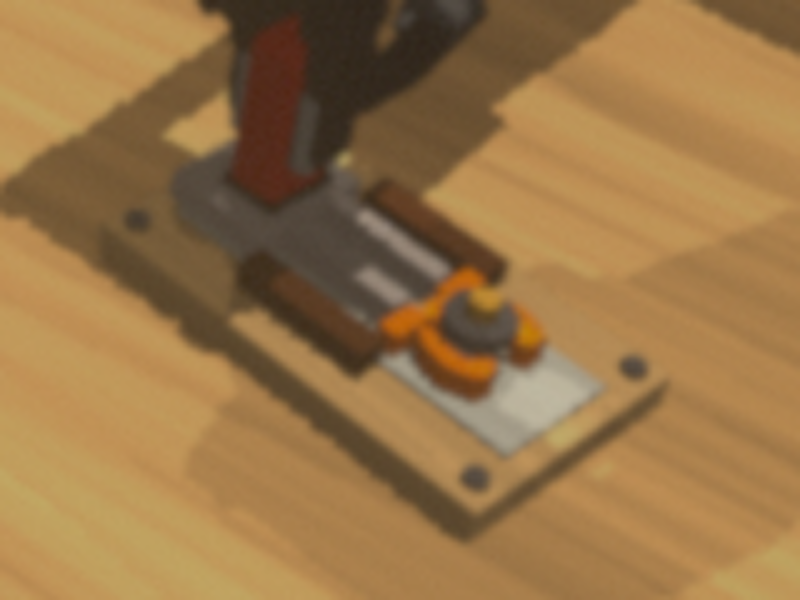

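```bash
python3 -m inch '[[[-0.08,-0.4,0],0,1],[[-0.1,-0.5,0],0,1],[[-0.18,-1,0],0,1],[[-0.27,-1.5,0],0,1],[[-0.37,-2,0],0,1],[[-0.37,-2,0],0,1],[[-0.37,-2,0],0,1],[[-0.27,-1.5,0],0,1],[[-0.18,-1,0],0,1],[[-0.18,-1,0],0,1]]'
python3 -m inch '[[[-0.1,-0.6,0],0,1],[[0,0,0],0,1],[[0,0,0],0,1]]'
python3 - <<'E'
from h import *
c=read_camera("wrist");cv2.imwrite("pics/w9.png",c["pixels"][:,:,::-1])
c=read_camera("top");crop(c,190,190,350,290,5,"pics/t9.png")
c=read_camera("scene");crop(c,340,160,500,280,5,"pics/s9.png")
E
```

```text
t: 10.53
eef_pos: [0.4739, -0.0668, 0.0538]
ee_rot: [-180.0, -0.0, -10.5]
force: [0.1, 0.0, -1.8]
grip_width: 0.0233
t: 10.78
eef_pos: [0.4732, -0.0718, 0.0538]
ee_rot: [-180.0, 0.0, -10.5]
force: [0.3, 0.4, -3.2]
grip_width: 0.0231
```

View pics/w9.png

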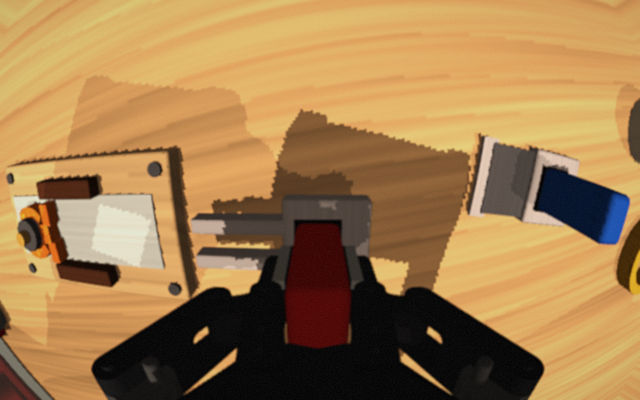

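View pics/t9.png

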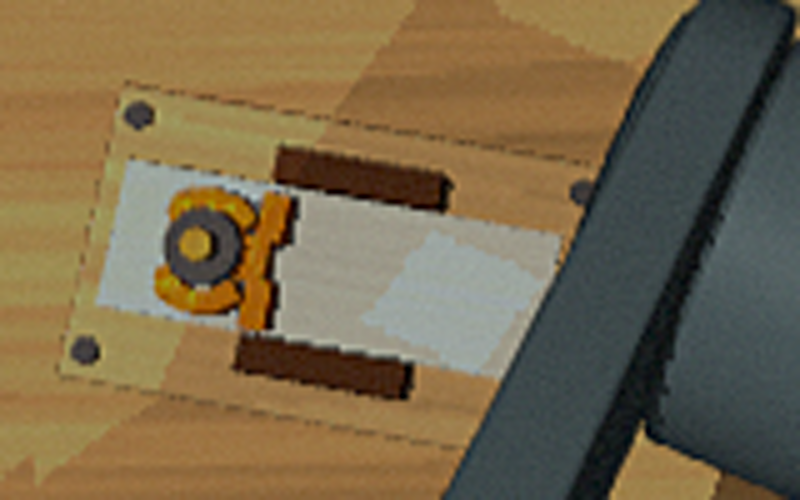

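View pics/s9.png

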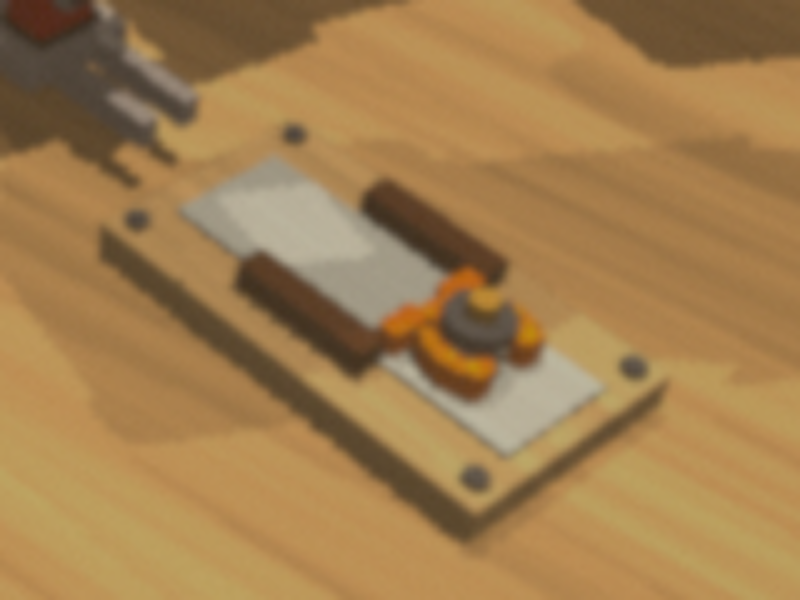

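Now I check the clip position from the top view: heel back edge at crop (293,200) and (265,330), spindle stub at (195,243).

```bash
python3 - <<'E'
from h import *
c=read_camera("top")
th=np.radians(79.49);R=np.array([[np.cos(th),-np.sin(th)],[np.sin(th),np.cos(th)]])
f=lambda u,v,z:ray(c,190+(u+.5)/5-.5,190+(v+.5)/5-.5,z)[:2]
st=f(195,243,.0495);hd=f(203,246,.0415);print(st,hd)
for p in [(293,200),(267,328),(170,210),(158,290)]:print(((f(*p,.032)-hd)@R*1000).round(1))
E
```

```text
[0.51481216 0.15827694] [0.51440008 0.15752552]
[-26.4 -22.3]
[-26.6  24.5]
[ 17.5 -11.1]
[15.5 18. ]
```

The clip's back is at -26.5 mm from the spindle (nominal -28). It is seated within measurement error, and the push ended against a hard stop. Now I set the fork down behind the jig.

```bash
python3 -m inch '[[[-0.18,-1,0],0,1],[[0,0,-0.6],0,1],[[0,0,-0.6],0,1],[[0,0,-0.5],0,1],[[0,0,-0.3],0,1],[[0,0,-0.1],0,1],[[0,0,0],0,1],[[0,0,0],0,1]]'
```

```text
t: 11.65
eef_pos: [0.4713, -0.0818, 0.0325]
ee_rot: [-180.0, 0.0, -10.4]
force: [0.1, -0.1, -2.6]
grip_width: 0.0234
```

```bash
python3 -m inch '[[[0,0,-0.07],0,1],[[0,0,0],0,1],[[0,0,0],0,1]]'; python3 -m inch '[[[0,0,-0.07],0,1],[[0,0,0],0,1],[[0,0,0],0,1]]'
```

```text
t: 11.9
eef_pos: [0.4715, -0.0818, 0.0322]
ee_rot: [-180.0, -0.0, -10.4]
force: [-0.4, 1.0, 0.3]
grip_width: 0.0228
t: 12.15
eef_pos: [0.4715, -0.0819, 0.0322]
ee_rot: [180.0, -0.0, -10.4]
force: [-4.3, 1.5, 8.2]
grip_width: 0.0231
```

The fork is on the bench. Release and rise.

```bash
python3 -m inch '[[[0,0,0.05],0,0.6],[[0,0,0],0,0.3],[[0,0,0],0,0],[[0,0,0],0,-0.5],[[0,0,0],0,-1],[[0,0,0],0,-1],[[0,0,0],0,-1],[[0,0,0],0,-1]]'
python3 -m inch '[[[0,0,1],0,-1],[[0,0,2],0,-1],[[0,0,2],0,-1],[[0,0,3],0,-1],[[0,0,3],0,-1],[[0,0,3],0,-1],[[0,0,3],0,-1],[[0,0,1],0,-1],[[0,0,0],0,-1],[[0,0,0],0,-1]]'
python3 -m inch '[[[-1,-2,0],0,-1],[[-1,-3,0],0,-1],[[-1,-3,0],0,-1],[[-1,-3,0],0,-1],[[-1,-3,0],0,-1],[[-1,-3,0],0,-1],[[-1,-3,0],0,-1],[[-1,-3,0],0,-1],[[0,-2,0],0,-1],[[0,0,0],0,-1]]'
python3 -m inch '[[[0,0,0],0,-1],[[0,0,0],0,-1]]'
python3 - <<'E'
from h import *
c=read_camera("scene");cv2.imwrite("pics/sA.png",c["pixels"][:,:,::-1])
c=read_camera("top");cv2.imwrite("pics/tA.png",c["pixels"][:,:,::-1])
crop(c,190,190,390,320,4,"pics/tB.png")
E
```

```text
t: 12.82
eef_pos: [0.4714, -0.0819, 0.0319]
ee_rot: [-180.0, 0.0, -10.4]
force: [-0.3, 0.3, -0.1]
grip_width: 0.0854
t: 13.65
eef_pos: [0.4714, -0.0819, 0.212]
ee_rot: [180.0, -0.1, -10.4]
force: [-0.6, 0.3, -0.3]
grip_width: 0.0853
t: 14.48
eef_pos: [0.3896, -0.3345, 0.2095]
ee_rot: [-179.9, 0.2, -10.7]
force: [-0.9, -0.3, 0.1]
grip_width: 0.0852
t: 14.65
eef_pos: [0.3908, -0.3304, 0.21]
ee_rot: [-179.8, 0.1, -10.4]
force: [-0.3, 0.5, -0.3]
grip_width: 0.0853
```

View pics/sA.png

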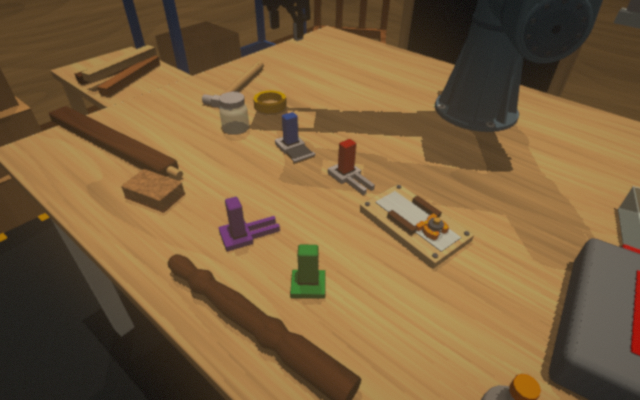

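View pics/tB.png

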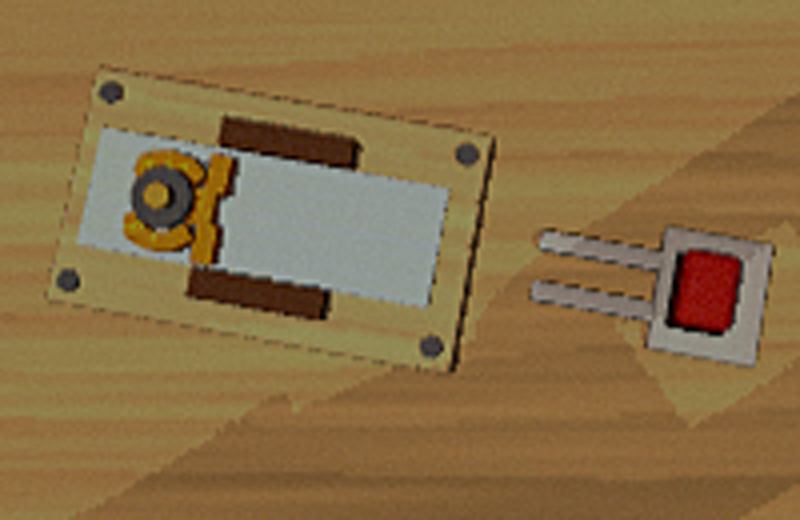

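The clip is on the spindle at crop (165,195). The fork stands flat and upright about 20 mm behind the jig, at (707,290), and the scraper is still in its original place. Handing in.

```bash
python3 -c "from rig import *;print(sign_off())"
```

```text
the job is handed in; nothing more can be done
None
```

I pushed the clip onto the spindle with the red fork's prongs until it snapped, then stood the fork upright on the bench behind the jig and handed the job in at about 15 s. `sign_off()` gave no verdict, so the result rests on my own checks.

**Clip:** The force rose to about 12 N as the jaws spread, dropped to zero at the snap, then rose to about 17 N against a hard stop. The top view puts the heel's back at -26.5 mm from the spindle axis, against -28 nominal. The 1.5 mm difference is within camera error and the 4 mm limit.

**Disagreement:** By the tool readings the prong tips stopped at about -24 mm instead of -28. That leaves open that the fork's foot had just touched the rail ends, which would still only happen with the clip fully in.

**Fork and surroundings:** The last images show the fork upright on the bench with its prong tips roughly 20 mm clear of the jig. The scraper looks unmoved, judged by eye and not measured. The gripper is open and well away from everything.

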